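# Put the small weight on the scale with the tongs

## Task

Check the bench scale with the smaller of the two brass weights: pick that weight up with the sprung tongs, squeezing them shut on it, and stand it upright in the middle of the scale's pan. Never touch it with the gripper itself and leave the larger weight where it is. Then let go of it and lay the tongs down flat on the bench.

Things in the scene. Friction and masses are not known exactly. Their poses are not given: they have to be found in the camera images.
- tongs: sprung tongs, lying flat, 170 mm long, tips to +x. Origin: underside, midway between 2 black upright grip plates (32 mm long, 30 high, 59 mm over them unsqueezed); y across, z up. Grip across the plates at the origin, from above, fingertips near the bench; held at 52-57 mm the tips stay open. Tips: a V centred at x=+70 mm, 16 long, z 5-19 mm, gap 48 mm; 1 mm less over the plates shuts it 1.9 mm
- weight_small: smaller brass weight, 60 g: upright cylinder 20 mm across, 22 high, small knob on top, 32 mm tall in all. Origin at the centre of its underside, z up. The tongs have closed on it when 44 mm wide over the grip plates; their spring pushes back 8 N (open) to 10 N (closed) on each plate, so 25 to 45 N of grip holds it well. Open tips are 60 mm wide over their backs
- weight_large: larger brass weight, 200 g, same shape: 30 mm across, cylinder 33 mm high, 48 mm tall in all. Origin at the centre of its underside. Stands on the bench in a loose row with the smaller weight and a grey pipe reducer (34 mm across, 54 mm tall; not part of the job), neighbours about 110 mm apart in y
- pan (a point): centre of the top face of the scale's round flat steel pan, 84 mm across, 28 mm above the bench; x points away from the scale's display, z up. The scale is fixed; its grey housing is lower than the pan (20 mm high), 96 mm wide, and reaches from 99 mm on the display side of the pan's centre to 51 mm beyond it
Things that resemble listed ones, but are neither listed nor needed, are in the scene too. Leave any orange look-alike of the tongs alone.

How it is judged:
By the outcome, as a careful person would: the job done as asked, in the order asked, and still so for the second after the job is handed in, with the robot touching nothing.
It also fails if it takes over 58 s, if anything falls off the work surface, if the arm or the gripper's body presses on something with over 40 N, if the wrist force passes 120 N, or if a joint passes its speed limit or range.

## Robot

A 6-joint arm with a two-finger parallel gripper is mounted at the origin on a cart in front of the work surface, level with it; the furniture and walls round the work are solid. World frame = base frame: x ahead of the robot, y to its left, z up, the work surface at z = 0. Lengths are in m, angles in rad, forces in N, time in s.
With the tool pointing down it reaches from about 0.425 to 0.95 m from the base axis. Payload 3.5 kg.
Tool frame: the origin (TCP) lies between the finger pads; the fingertips stand 19 mm ahead of it and the grasp point (between the pads) is the TCP; z points along the fingers, y is the line along which they close (so a half turn about z gives the same grasp; the last joint's range is limited). The gripper opens to 85 mm and grips with 20 to 120 N. Pads are 22 mm wide; open, the fingers measure 114 mm over their backs; the gripper's body (76 mm by 85 mm) begins 54 mm behind the grasp point. The pads swing forward as they close: fully open they stand 13 mm farther back than shut.
Start: joints at [-1.411, 0.286, 1.577, -0, 1.279, -0.15], TCP at [0.206, -0.643, 0.25] pointing down, gripper open.
Joint ranges: [-2.77, 2.77], [-0.9, 2.22], [0.21, 2.48], [-1.53, 4.67], [0.24, 2.81], [-2.84, 2.84]. Speed limits (rad/s): [2.79, 2.79, 3.14, 3.14, 3.14, 3.14].

## Interface

Orientations are given as a unit quaternion [x, y, z, w].
In Python, from plant import get_state, cams, ctrl gives the robot as it stands. The module is installed in compiled form; this text tells all that it offers.
- The arm moves only by the tool jog_arm, never from a script. Its argument "deltas" is text: rows parted by semicolons, each of 6 numbers parted by spaces: the shift along the world's x, y, z normalised to -1 to 1, where 1 is 0.02 m, then the turn, a rotation vector about the world's x, y, z normalised to -1 to 1, where 1 is 0.1 rad. In form: x y z ax ay az; .... A call has 1 to 20 rows; each row shifts and turns the commanded pose from where the row before left it; what a row does not reach is not made up. A row lasts 1/8 s, in which the tool goes at most 62.5 mm and 10.7 degrees, less where a joint would pass 70% of its speed; a pose out of reach is approached as far as the arm can. A call with a number of a shift or a turn outside -1 to 1 is refused whole. A call with a gripper value outside its range is refused whole. "gripper" is the opening, from 0 (shut) to 1 (fully open), set as the call begins (left out, the last holds). The fingers move at their own pace and stop on an object; "squeeze" is the grip in N (left out, the last holds). Time passes only in rows, so rows that do not move let the fingers close. It gives the time, the measured TCP pose, the force, the opening and the grip force at its end, in the units of the state.
- get_state(): the state, without advancing time (a new reading comes with each control period).
- cams.read_camera(name): name is "scene" or "top" or "wrist"; returns a dict with "color" (400x640x3 uint8, blue, green, red), "vfov" (degrees; the focal length in pixels is half the picture's height over the tangent of half this angle, whatever the lens; pixels are square), "cx", "cy" (the principal point, pixels), "rvec" (rotation vector, rad) and "tvec" (3), from world to camera coordinates, as OpenCV has them. Camera axes: x right, y down, z forward; pixel columns grow to the right and rows downward; lengths in m; the calibration is good to about 2 mm. A picture is of the moment at which its call begins. There is no depth.
- ctrl.sign_off(): hands the job in; it is judged then, once.
The state is a dict: "time": time; "qpos": joint angles; "dq": joint speeds; "joint_efforts": joint torques, N m; "eef_pos": TCP position; "tcp_rot": TCP orientation; "contact_force": force on the tool from outside, world axes, zero at the start; "wrist_torque": the same for the moment, N m; "opening": opening from 0.0 (shut) to 1.0 (fully open); "finger_force": force on a finger pad.
Only numpy, scipy, OpenCV 4.12 (cv2) and the standard library are available. Lean on these libraries where they do the work, as an engineer would, in place of code of your own. Each camera call takes 0.05 s, during which the arm holds its last target. There are 200 camera calls.

## Working session

There is one attempt and no reset: what is moved stays moved. The work goes in short steps, Python scripts to look and compute and a tool call to move; the robot and the scene stay as the last step left them, time stands still between calls to the robot, and variables do not carry over. Pictures are saved under pics/ and viewed, at most 10 in all, crops included, and the job is handed in when it is done.

Besides the shell and the picture viewer there is one more tool, called as a command line: name --argument value ..., lists and objects as JSON in quotes. jog_arm: Moves the arm, as the interface text tells. Its arguments: {"type":"object","properties":{"deltas":{"type":"string"},"gripper":{"type":"number"},"squeeze":{"type":"number"}},"required":["deltas"]}

```bash
mkdir -p pics
cat > h.py <<'E'
import numpy as np, cv2
from plant import get_state, cams, ctrl
def cam(n):
    c=cams.read_camera(n); h=c["color"].shape[0]; f=h/2/np.tan(np.radians(c["vfov"])/2)
    c["K"]=np.array([[f,0,c["cx"]],[0,f,c["cy"]],[0,0,1.]]); c["R"]=cv2.Rodrigues(np.array(c["rvec"],float))[0]; c["t"]=np.array(c["tvec"],float).ravel(); return c
def ray(c,u,v,z=0.):
    d=c["R"].T@np.linalg.inv(c["K"])@[u,v,1]; o=-c["R"].T@c["t"]; return o+d*(z-o[2])/d[2]
def proj(c,p): 
    q=c["K"]@(c["R"]@np.array(p,float)+c["t"]); return q[:2]/q[2]
E
python3 - <<'E'
from h import *
for n in("top","scene"):
    c=cam(n); cv2.imwrite(f"pics/{n}0.png",c["color"]); print(n,-c["R"].T@c["t"],c["vfov"])
print(get_state())
E
```

```text
top [0.44807394 0.12459911 1.48736107] 48.96305579152337
scene [-0.01096587  1.22458584  0.59135267] 46.90347255866397
{'time': 0.1, 'qpos': array([-1.41099963e+00,  2.87143145e-01,  1.57806228e+00,  1.38034037e-05,
        1.27859948e+00, -1.49992722e-01]), 'dq': array([ 0.00074156, -0.00255075, -0.00326102,  0.00091922, -0.00041554,
        0.00015298]), 'joint_efforts': array([ 8.49088701e-04, -4.07296121e+01, -2.93699616e+01, -1.48774593e-04,
        3.40686951e-03,  2.64745717e-05]), 'eef_pos': array([ 0.20572405, -0.64229273,  0.24902425]), 'tcp_rot': array([ 9.88027484e-01,  1.54274002e-01,  1.18468654e-06, -1.10614527e-03]), 'contact_force': array([ 0.82702165, -0.90465951, -0.21411224]), 'wrist_torque': array([ 0.01862602, -0.01772634,  0.04209702]), 'finger_force': 0.0, 'opening': 1.0011726436894415}
```

View pics/top0.png

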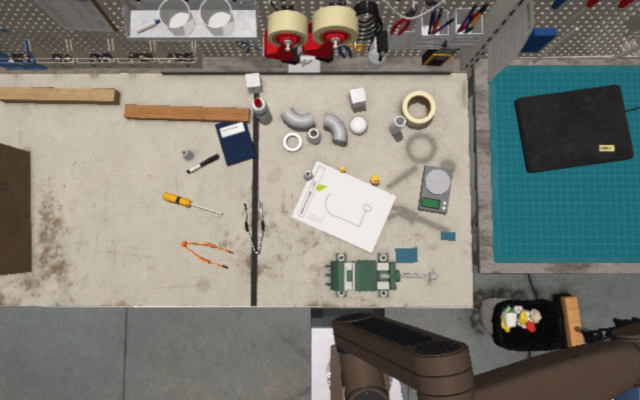

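View pics/scene0.png

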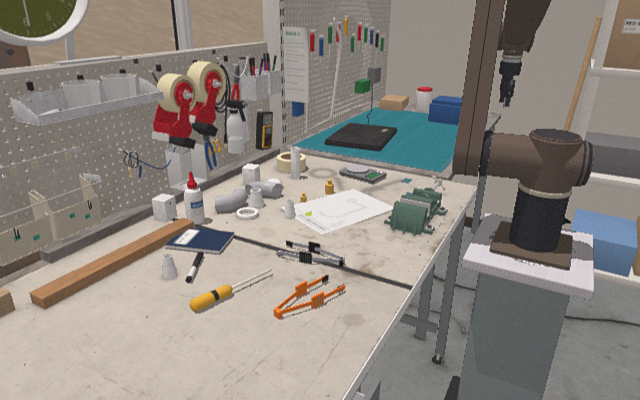

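The top view shows the tongs at about (255,228), the small weight at (342,169), the large one at (375,180), the pan at (437,180) with its display below, and the reducer at (308,174).

Run:
```python
from h import *
c=cam("top"); im=c["color"]
a=cv2.resize(im[190:265,225:290],None,fx=6,fy=6,interpolation=cv2.INTER_CUBIC)
b=cv2.resize(im[150:225,325:465],None,fx=5,fy=5,interpolation=cv2.INTER_CUBIC)[:,:405*2]
o=np.zeros((450,390,3),np.uint8); o[:]=a
s=cam("scene"); 
d=cv2.resize(s["color"][235:270,270:350],None,fx=5,fy=5,interpolation=cv2.INTER_CUBIC)
w=np.zeros((600,800,3),np.uint8); w[:450//1,:390]=a; w[:175,395:795]=d
b2=cv2.resize(im[155:215,330:460],None,fx=3,fy=3,interpolation=cv2.INTER_CUBIC); w[180:360,395:785]=b2
w[370:370+220,395:795]=cv2.resize(s["color"][160:204,310:390],None,fx=5,fy=5,interpolation=cv2.INTER_CUBIC)
cv2.imwrite("pics/z1.png",w)
hsv=cv2.cvtColor(im,cv2.COLOR_BGR2HSV)
m=cv2.inRange(hsv,(12,120,80),(35,255,255)); n,l,st,ce=cv2.connectedComponentsWithStats(m)
for i in range(1,n):
    if st[i,4]>5 and 140<ce[i][1]<215: print(st[i],ce[i],ray(c,*ce[i],0.025))
hs=cv2.cvtColor(s["color"],cv2.COLOR_BGR2HSV); m=cv2.inRange(hs,(12,120,60),(35,255,255)); n,l,st,ce=cv2.connectedComponentsWithStats(m)
for i in range(1,n):
    if st[i,4]>10 and 280<ce[i][0]<400: print("s",st[i],ce[i],ray(s,*ce[i],0.015))
```

```text
[339 167   6   6  26] [341.61538462 169.26923077] [0.67793256 0.05676782 0.025     ]
[370 175   9  10  67] [374.43283582 179.31343284] [ 0.64400545 -0.0530813   0.025     ]
[316 185   8   6  21] [319.23809524 187.47619048] [0.61634751 0.13185464 0.025     ]
[163 192  15  11 108] [169.78703704 197.14814815] [0.58336117 0.63272741 0.025     ]
[178 198  13   9  83] [183.91566265 201.60240964] [0.56842806 0.58487598 0.025     ]
s [344  18   4  17  61] [345.42622951  25.95081967] [  5.54670326 -10.36205672   0.015     ]
s [325 179   9  15 100] [328.7  186.92] [ 0.65295638 -0.06832486  0.015     ]
s [301 193   5   9  40] [303.05 197.4 ] [0.68166958 0.05378699 0.015     ]
s [275 279  47  39 219] [293.26940639 296.34246575] [0.42567119 0.52859509 0.015     ]
s [334 286  10   5  22] [339.45454545 288.22727273] [0.35324492 0.45361377 0.015     ]
s [287 292  41  19 161] [311.16770186 301.14285714] [0.38397453 0.5250284  0.015     ]
```

View pics/z1.png

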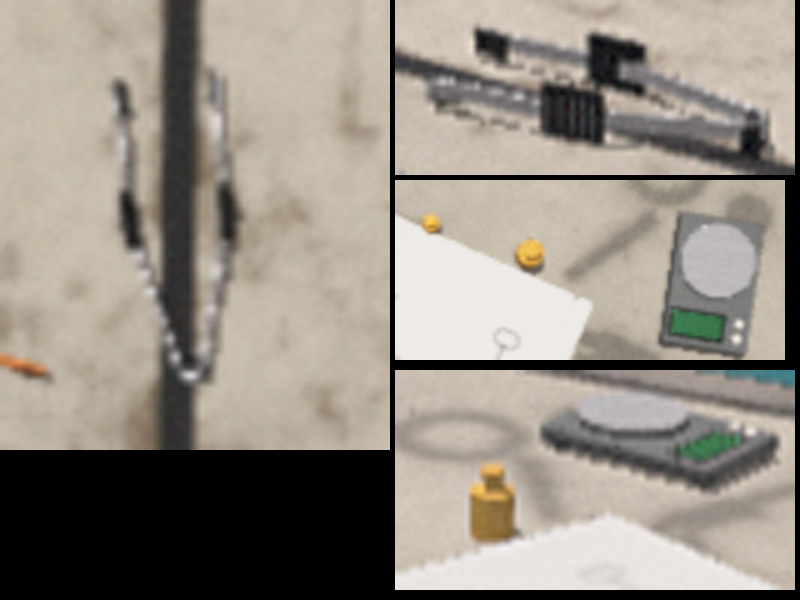

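The crop shows the tongs' plates at about (246.3,226.3) and (263,225), tips near (245,206) and (260.8,204), and apex near (256.7,253). The smaller weight is confirmed at (342,169).

Run:
```python
from h import *
c=cam("top"); im=c["color"]
pl=[ray(c,246.3,226.3,.03),ray(c,263,225.,.03)]; tp=[ray(c,245,205.8,.019),ray(c,260.8,204.2,.019)]; ap=ray(c,256.7,252.5,.015)
o=sum(pl)/2; t=sum(tp)/2; print("plates",pl,"o",o,"tips",t,"ap",ap, "headings deg",[np.degrees(np.arctan2(*(q[1::-1]))) for q in (t-o,t-ap,o-ap)], np.degrees(np.arctan2(*( -(pl[0]-pl[1])[:2]*[1,-1])[::1])))
s=cam("scene")
print("scene plates proj check", proj(s,[*o[:2],.015]))
# pan: light-grey disc
x0,y0=415,160; r=cv2.cvtColor(im[160:220,415:460],cv2.COLOR_BGR2GRAY)
hsv=cv2.cvtColor(im,cv2.COLOR_BGR2HSV)
g=im[:,:,0].astype(int)-im[:,:,2]
m=((g>-6)&(im[:,:,1]>130)).astype(np.uint8); k=np.zeros_like(m); k[160:198,418:456]=1; m*=k
n,l,st,ce=cv2.connectedComponentsWithStats(m); i=1+np.argmax(st[1:,4]); print("pan",st[i],ce[i],ray(c,*ce[i],.028))
m=cv2.inRange(hsv,(40,90,40),(85,255,255))*k*0+cv2.inRange(hsv,(40,90,40),(85,255,255)); m[:190]=0;m[215:]=0;m[:,:410]=0
M=cv2.moments(m,True); print("disp",ray(c,M["m10"]/M["m00"],M["m01"]/M["m00"],.02))
# reducer, rough
print("red",ray(c,308,174,.04))
```

```text
plates [array([0.48598913, 0.37368398, 0.03      ]), array([0.49037506, 0.31826649, 0.03      ])] o [0.48818209 0.34597524 0.03      ] tips [0.55770904 0.35443442 0.019     ] ap [0.39912203 0.34023103 0.015     ] headings deg [np.float64(6.936945815598569), np.float64(5.117873834121037), np.float64(3.6903563215565947)] 4.52515309727074
scene plates proj check [310.32345234 251.86594527]
pan [425 167  26  28 540] [437.25       180.81851852] [ 0.63866699 -0.26229232  0.028     ]
disp [ 0.56547538 -0.23864344  0.02      ]
red [0.65965405 0.16919596 0.04      ]
```

jog_arm --deltas "0.86 1 0 0 0 -0.1125;0.86 1 0 0 0 -0.1125;0.86 1 0 0 0 -0.1125;0.86 1 0 0 0 -0.1125;0.86 1 0 0 0 -0.1125;0.86 1 0 0 0 -0.1125;0.86 1 0 0 0 -0.1125;0.86 1 0 0 0 -0.1125;0.86 1 0 0 0 -0.1125;0.86 1 0 0 0 -0.1125;0.86 1 0 0 0 -0.1125;0.86 1 0 0 0 -0.1125;0.86 1 0 0 0 -0.1125;0.86 1 0 0 0 -0.1125;0.86 1 0 0 0 -0.1125;0.86 1 0 0 0 -0.1125;0.86 1 0 0 0 -0.1125;0.86 1 0 0 0 -0.1125;0.86 1 0 0 0 -0.1125;0.86 1 0 0 0 -0.1125" --gripper 1

```text
time: 2.8
eef_pos: [0.5503, -0.2421, 0.2503]
tcp_rot: [0.999, 0.042, 0.0, 0.0]
contact_force: [-0.6, -0.6, -1.2]
opening: 0.995
finger_force: 0.0
```

jog_arm --deltas "-0.05 1 0 0 0 0;-0.05 1 0 0 0 0;-0.05 1 0 0 0 0;-0.05 1 0 0 0 0;-0.05 1 0 0 0 0;-0.05 1 0 0 0 0;-0.05 1 0 0 0 0;-0.05 1 0 0 0 0;-0.05 1 0 0 0 0;-0.05 1 0 0 0 0;-0.05 1 0 0 0 0;-0.05 1 0 0 0 0;-0.05 1 0 0 0 0;-0.05 1 0 0 0 0;-0.05 1 0 0 0 0;-0.05 1 0 0 0 0;-0.05 1 0 0 0 0;-0.05 1 0 0 0 0;-0.05 1 0 0 0 0;-0.05 1 0 0 0 0"

```text
time: 5.3
eef_pos: [0.5297, 0.1585, 0.2503]
tcp_rot: [0.999, 0.042, 0.0, -0.0]
contact_force: [0.0, -0.1, -0.6]
opening: 0.998
finger_force: 0.0
```

jog_arm --deltas "-0.2 0.95 -0.2 0 0 0;-0.2 0.95 -0.2 0 0 0;-0.2 0.95 -0.2 0 0 0;-0.2 0.95 -0.2 0 0 0;-0.2 0.95 -0.2 0 0 0;-0.2 0.95 -0.2 0 0 0;-0.2 0.95 -0.2 0 0 0;-0.2 0.95 -0.2 0 0 0;-0.2 0.95 -0.2 0 0 0;-0.2 0.95 -0.2 0 0 0;0 0 0 0 0 0;0 0 0 0 0 0"

```text
time: 6.8
eef_pos: [0.4899, 0.3471, 0.2103]
tcp_rot: [0.999, 0.042, 0.0, 0.0]
contact_force: [0.7, -0.5, 1.2]
opening: 1.001
finger_force: 0.0
```

Run:
```python
from h import *
c=cam("wrist"); cv2.imwrite("pics/w1.png",c["color"]); np.save("w1.npy",c,allow_pickle=True)
s=get_state(); print(s["time"],s["eef_pos"],s["tcp_rot"],s["qpos"],-c["R"].T@c["t"],proj(c,[.488,.346,.03]),proj(c,[.558,.352,.019]))
```

```text
6.85 [0.49005412 0.34684364 0.21049052] [9.99108125e-01 4.22246023e-02 1.59447220e-04 1.05473983e-04] [ 4.47181181e-01  1.59168485e-01  1.80200882e+00 -3.45546523e-04
  1.18020538e+00  1.93363472e+00] [0.56884451 0.35350929 0.33389183] [315.96254407 175.48657966] [315.93516782  93.80412024]
```

View pics/w1.png

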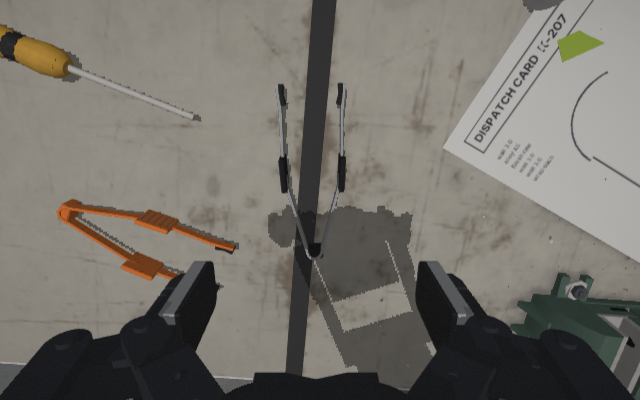

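The wrist view shows the tongs' left plate about columns 279-287 and right plate 337-346, both rows 155-193. Tips are at (282,95) and (341,95), and the apex is at (315,255).

Run:
```python
from h import *
c=np.load("w1.npy",allow_pickle=True).item(); im=c["color"]
g=im.max(2)
m=(g<32).astype(np.uint8); m[:80]=0;m[200:]=0;m[:,:270]=0;m[:,355:]=0; m[:,292:330]=0
n,l,st,ce=cv2.connectedComponentsWithStats(m)
for i in range(1,n):
    if st[i,4]>20: print(st[i],ce[i],ray(c,*ce[i],.015)[:2])
for z in(0,.015,.03): print(z,[ray(c,312,r,z)[:2].round(4) for r in(155,193)],[ray(c,k,174,z)[:2].round(4) for k in(279,346)],"tip",ray(c,311.5,95,.012).round(4),"ap",ray(c,315,250,.012).round(4))
for p in([.488+.016,.346,.03],[.488-.016,.346,.03],[.488+.016,.346,0],[.488-.016,.346,0]): print(proj(c,p))
```

```text
[280 154   8  39 127] [284.33858268 171.70866142] [0.48514695 0.37559389]
[338 154   7  36 117] [340.94017094 171.05982906] [0.49028864 0.32258818]
0 [array([0.5002, 0.3508]), array([0.4616, 0.3477])] [array([0.4784, 0.3818]), array([0.484 , 0.3158])] tip [0.5564 0.3558 0.012 ] ap [0.4046 0.3398 0.012 ]
0.015 [array([0.5032, 0.351 ]), array([0.4664, 0.3479])] [array([0.4825, 0.3805]), array([0.4879, 0.3175])] tip [0.5564 0.3558 0.012 ] ap [0.4046 0.3398 0.012 ]
0.03 [array([0.5063, 0.3511]), array([0.4712, 0.3482])] [array([0.4866, 0.3792]), array([0.4917, 0.3192])] tip [0.5564 0.3558 0.012 ] ap [0.4046 0.3398 0.012 ]
[317.50462272 158.06914085]
[314.46851827 192.36127214]
[317.3151518  151.52249108]
[314.53348291 183.189314  ]
```

jog_arm --deltas "-0.1 0.12 -1 0 0 0.17;0 0 -1 0 0 0;0 0 -1 0 0 0;0 0 -1 0 0 0;0 0 -1 0 0 0;0 0 -1 0 0 0;0 0 -1 0 0 0;0 0 -1 0 0 0;0 0 -0.8 0 0 0;0 0 -0.4 0 0 0;0 0 -0.2 0 0 0;0 0 0 0 0 0"

```text
time: 8.35
eef_pos: [0.4881, 0.3497, 0.0226]
tcp_rot: [0.999, 0.051, 0.0, -0.0]
contact_force: [0.4, -1.0, -0.3]
opening: 1.001
finger_force: 0.0
```

jog_arm --deltas "0 0 0 0 0 0;0 0 0 0 0 0;0 0 0 0 0 0;0 0 0 0 0 0;0 0 0 0 0 0;0 0 0 0 0 0" --gripper 0.64 --squeeze 30

```text
time: 9.1
eef_pos: [0.4888, 0.35, 0.024]
tcp_rot: [0.999, 0.051, 0.001, -0.0]
contact_force: [-1.2, 0.2, 6.9]
opening: 0.641
finger_force: 8.7
```

jog_arm --deltas "0 0 0.5 0 0 0;0 0 1 0 0 0;0 0 1 0 0 0;0 0 1 0 0 0;0.25 -0.6 0.5 0 0 0;0.38 -0.94 0 0 0 0;0.38 -0.94 0 0 0 0;0.38 -0.94 0 0 0 0;0.38 -0.94 0 0 0 0;0.38 -0.94 0 0 0 0;0.38 -0.94 0 0 0 0;0.38 -0.94 0 0 0 0;0.38 -0.94 0 0 0 0;0.38 -0.94 0 0 0 0;0.38 -0.94 0 0 0 0;0.38 -0.94 0 0 0 0;0.38 -0.94 0 0 0 0;0.38 -0.94 0 0 0 0;0.38 -0.94 0 0 0 0;0.38 -0.94 0 0 0 0"

```text
time: 11.6
eef_pos: [0.6073, 0.0543, 0.1023]
tcp_rot: [0.999, 0.051, 0.0, 0.0]
contact_force: [0.5, 0.4, -0.8]
opening: 0.642
finger_force: 7.4
```

jog_arm --deltas "0.1 -0.3 0 0 0 0;0 0 0 0 0 0;0 0 0 0 0 0"

```text
time: 11.98
eef_pos: [0.6085, 0.0501, 0.1022]
tcp_rot: [0.999, 0.051, -0.0, -0.0]
contact_force: [-0.2, -0.6, -1.5]
opening: 0.643
finger_force: 7.4
```

Run:
```python
from h import *
c=cam("wrist"); cv2.imwrite("pics/w2.png",c["color"]); np.save("w2.npy",c,allow_pickle=True)
s=get_state(); print(s["time"],s["eef_pos"],s["tcp_rot"],s["qpos"],s["opening"],s["finger_force"],proj(c,[.679,.056,.022]))
hsv=cv2.cvtColor(c["color"],cv2.COLOR_BGR2HSV); m=cv2.inRange(hsv,(12,120,50),(35,255,255)); n,l,st,ce=cv2.connectedComponentsWithStats(m)
for i in range(1,n):
    if st[i,4]>60: print(st[i],ce[i],ray(c,*ce[i],0.018))
```

```text
12.025 [0.60848384 0.05017101 0.10222325] [ 9.98686528e-01  5.12363798e-02 -1.92462352e-04 -1.19154626e-04] [-8.38269154e-02  3.07267157e-01  1.84150628e+00  2.19980161e-04
  9.93232739e-01  1.38433162e+00] 0.6391349045152107 7.3515066504478455 [317.20983382  96.3166599 ]
[300  81  34  35 929] [316.24219591  97.79332616] [0.67796661 0.05643206 0.018     ]
[ 455  148   75   57 3160] [492.37594937 176.50253165] [ 0.64257113 -0.05627061  0.018     ]
```

View pics/w2.png

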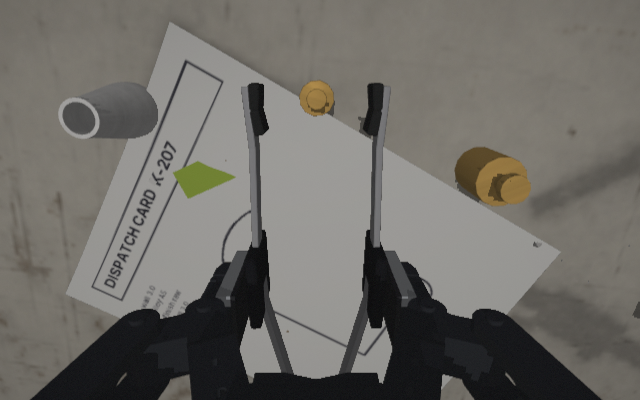

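The tongs are held straight, with the tips at about (256,108) and (376,108). The small weight is at (316,98) between them and the large one is at (492,176).

Run:
```python
from h import *
c=np.load("w2.npy",allow_pickle=True).item()
print(ray(c,316,84,.097),ray(c,316,84,.083),"V",ray(c,244,86,.097),ray(c,390,86,.097))
print(ray(c,316.8,97.8,.032), proj(c,[.6781,.0574,.097]),proj(c,[.6781,.0574,.083]))
```

```text
[0.68619276 0.05752483 0.097     ] [0.68606226 0.05749296 0.083     ] V [0.68293256 0.08267069 0.097     ] [0.68819022 0.03153965 0.097     ]
[0.67862905 0.05622812 0.032     ] [314.02939855 107.59039535] [314.17252535 104.9726677 ]
```

jog_arm --deltas "0 -0.05 -0.5 0 0 0;0 0 -0.8 0 0 0;0 0 -0.8 0 0 0;0 0 -0.8 0 0 0;0 0 -0.5 0 0 0;0 0 -0.3 0 0 0;0 0 0 0 0 0;0 0 0 0 0 0"

```text
time: 13.02
eef_pos: [0.6094, 0.0485, 0.029]
tcp_rot: [0.999, 0.051, 0.001, 0.0]
contact_force: [0.5, -0.3, -1.0]
opening: 0.64
finger_force: 7.4
```

jog_arm --deltas "0 0 0 0 0 0;0 0 0 0 0 0;0 0 0 0 0 0;0 0 0 0 0 0;0 0 0 0 0 0;0 0 0 0 0 0" --gripper 0.4 --squeeze 35

```text
time: 13.78
eef_pos: [0.6092, 0.0485, 0.0286]
tcp_rot: [0.999, 0.051, 0.001, 0.0]
contact_force: [0.7, -0.4, 1.0]
opening: 0.495
finger_force: 37.5
```

jog_arm --deltas "0 0 0.3 0 0 0;0 0 0.6 0 0 0;0 0 0.8 0 0 0;0 0 0.8 0 0 0;0 0 0.5 0 0 0;0 0 0 0 0 0;0 0 0 0 0 0"

```text
time: 14.65
eef_pos: [0.6084, 0.0486, 0.0879]
tcp_rot: [0.999, 0.051, -0.0, -0.0]
contact_force: [-0.3, -0.7, -0.4]
opening: 0.498
finger_force: 37.1
```

Run:
```python
from h import *
c=cam("wrist"); s=cam("scene"); np.save("w3.npy",c,allow_pickle=True); np.save("s3.npy",s,allow_pickle=True)
w=np.zeros((400,800,3),np.uint8); w[:400,:400]=cv2.resize(c["color"][40:180,220:420],(400,280))[:400].repeat(1,0) if 0 else cv2.copyMakeBorder(cv2.resize(c["color"][40:180,220:420],(400,280)),0,120,0,0,cv2.BORDER_CONSTANT)
p=proj(s,[.68,.056,.05]).astype(int); print(p); w[:400,400:]=cv2.resize(s["color"][p[1]-40:p[1]+40,p[0]-40:p[0]+40],(400,400),interpolation=cv2.INTER_CUBIC)
cv2.imwrite("pics/z3.png",w); g=get_state(); print(g["time"],g["eef_pos"],g["opening"],g["finger_force"],g["tcp_rot"])
```

```text
[303 187]
14.75 [0.60816524 0.04859922 0.08743311] 0.49633270024513104 37.10441552277189 [ 9.98705796e-01  5.08526037e-02 -8.54240104e-04 -1.27734593e-04]
```

View pics/z3.png

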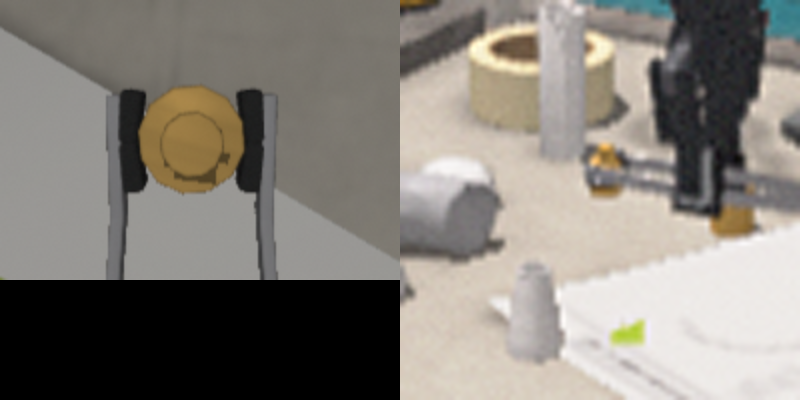

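The weight hangs upright between the tips, clear of the bench, and the large weight still stands. Next I move above the pan.

jog_arm --deltas "0 0 0.8 0 0 0;0 -0.4 0.4 0 0 0;-0.12 -0.8 0 0 0 0;-0.12 -0.95 0 0 0 0;-0.12 -0.95 0 0 0 0;-0.12 -0.95 0 0 0 0;-0.12 -0.95 0 0 0 0;-0.12 -0.95 0 0 0 0;-0.12 -0.95 0 0 0 0;-0.12 -0.95 0 0 0 0;-0.12 -0.95 0 0 0 0;-0.12 -0.95 0 0 0 0;-0.12 -0.95 0 0 0 0;-0.12 -0.95 0 0 0 0;-0.12 -0.95 0 0 0 0;-0.12 -0.95 0 0 0 0;-0.12 -0.95 0 0 0 0;-0.12 -0.95 0 0 0 0;0 -0.5 0 0 0 0;0 0 0 0 0 0"

```text
time: 17.25
eef_pos: [0.5704, -0.2712, 0.1123]
tcp_rot: [0.999, 0.05, 0.0, -0.0]
contact_force: [-0.1, -0.0, -1.5]
opening: 0.501
finger_force: 37.1
```

jog_arm --deltas "0 0 0 0 0 0;0 0 0 0 0 0"

```text
time: 17.5
eef_pos: [0.5705, -0.2697, 0.1122]
tcp_rot: [0.999, 0.051, -0.0, -0.0]
contact_force: [0.0, -0.2, -2.2]
opening: 0.497
finger_force: 37.1
```

Run:
```python
from h import *
c=cam("wrist"); np.save("w4.npy",c,allow_pickle=True); cv2.imwrite("pics/w4.png",c["color"])
g=get_state(); print(g["time"],g["eef_pos"],g["opening"],g["finger_force"],g["tcp_rot"]); z=g["eef_pos"][2]-.0286
hsv=cv2.cvtColor(c["color"],cv2.COLOR_BGR2HSV); m=cv2.inRange(hsv,(12,120,50),(35,255,255)); n,l,st,ce=cv2.connectedComponentsWithStats(m)
for i in range(1,n):
    if st[i,4]>60: print(st[i],ce[i],"w",ray(c,*ce[i],z+.022),ray(c,*ce[i],z+.015))
q=[proj(c,[.6387+.042*np.cos(a),-.2623+.042*np.sin(a),.028]) for a in np.arange(0,6.3,.785)]; print(np.round(q).astype(int).tolist())
```

```text
17.55 [ 0.57050276 -0.26976027  0.112274  ] 0.4996550946941277 37.10754411004018 [ 9.98682372e-01  5.13176783e-02 -5.11964425e-05 -1.15096673e-04]
[  0  42   9  35 232] [ 3.2887931  59.85344828] w [ 0.64495291 -0.15315406  0.105674  ] [ 0.64471725 -0.14730003  0.098674  ]
[ 289   83   53   54 2212] [315.35443038 109.36618445] w [ 0.63940003 -0.26292734  0.105674  ] [ 0.63886562 -0.26297918  0.098674  ]
[[322, 19], [266, 38], [241, 92], [260, 146], [307, 170], [358, 156], [386, 108], [373, 50], [322, 19]]
```

View pics/w4.png

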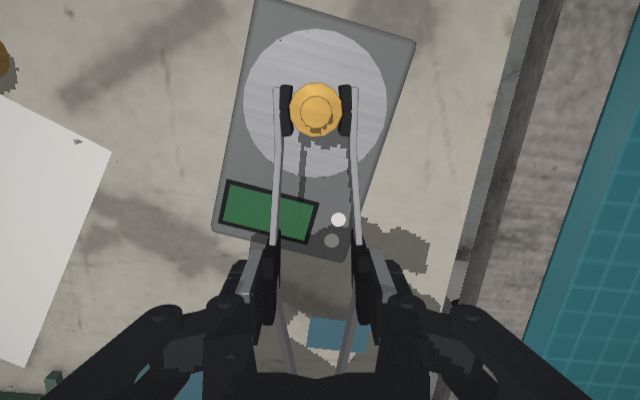

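The weight is above the pan; the pan's outline spans columns 243-388 and rows 28-177, a few pixels nearer the arm than the top view gave. I'll fit its edge.

Run:
```python
from h import *
from scipy.optimize import least_squares
def fit(c,c0,img,skip=None):
    g=cv2.GaussianBlur(cv2.cvtColor(img,cv2.COLOR_BGR2GRAY),(3,3),0).astype(float); P=[]
    for a in np.arange(0,2*np.pi,.1):
        r=np.arange(.034,.050,.0004); uv=np.array([proj(c,[c0[0]+k*np.cos(a),c0[1]+k*np.sin(a),.028]) for k in r],np.float32)
        v=cv2.remap(g.astype(np.float32),uv[:,0],uv[:,1],cv2.INTER_LINEAR).ravel(); d=np.gradient(v); i=d.argmin()
        if d[i]<-2: P.append(c0+r[i]*np.array([np.cos(a),np.sin(a)]))
    P=np.array(P); f=least_squares(lambda x:np.hypot(*(P-x[:2]).T)-x[2],[*c0,.042],loss="soft_l1",f_scale=.001); return f.x,len(P),np.median(abs(f.fun))
c=np.load("w4.npy",allow_pickle=True).item(); print(fit(c,np.array([.634,-.2634]),c["color"]))
cc=cv2.imread("pics/top0.png"); t=cam("top"); print(fit(t,np.array([.636,-.263]),cc))
```

```text
(array([ 0.63457497, -0.26294   ,  0.04153517]), 62, np.float64(0.00015622352287991692))
(array([ 0.63718457, -0.26252649,  0.0410137 ]), 59, np.float64(0.000652823273180482))
```

jog_arm --deltas "-0.2 0 -0.4 0 0 0;0 0 -0.8 0 0 0;0 0 -0.8 0 0 0;0 0 -0.45 0 0 0;0 0 0 0 0 0;0 0 0 0 0 0"

```text
time: 18.35
eef_pos: [0.5668, -0.2707, 0.0637]
tcp_rot: [0.999, 0.051, 0.0, 0.0]
contact_force: [0.0, -0.1, -1.5]
opening: 0.499
finger_force: 37.1
```

Run:
```python
from h import *
from scipy.optimize import least_squares
c=cam("wrist"); cv2.imwrite("pics/w5.png",c["color"]); G=get_state(); print(G["eef_pos"]); z=G["eef_pos"][2]-.0286
img=c["color"]; c0=np.array([.6346,-.263])
g=cv2.GaussianBlur(cv2.cvtColor(img,cv2.COLOR_BGR2GRAY),(3,3),0).astype(np.float32); P=[]
for a in np.arange(0,2*np.pi,.06):
    r=np.arange(.034,.049,.0003); uv=np.array([proj(c,[c0[0]+k*np.cos(a),c0[1]+k*np.sin(a),.028]) for k in r],np.float32)
    if uv.min()<0: continue
    d=np.gradient(cv2.remap(g,uv[:,0],uv[:,1],cv2.INTER_LINEAR).ravel()); i=d.argmin()
    if d[i]<-2: P.append(c0+r[i]*np.array([np.cos(a),np.sin(a)]))
P=np.array(P); f=least_squares(lambda x:np.hypot(*(P-x[:2]).T)-x[2],[*c0,.042],loss="soft_l1",f_scale=.001); print("pan",f.x,len(P),np.median(abs(f.fun)))
hsv=cv2.cvtColor(img,cv2.COLOR_BGR2HSV); m=cv2.inRange(hsv,(12,120,50),(35,255,255)); n,l,st,ce=cv2.connectedComponentsWithStats(m)
for i in range(1,n):
    if st[i,4]>500: print(st[i],ce[i],"w",ray(c,*ce[i],z+.022),ray(c,*ce[i],z+.015))
```

```text
[ 0.56693193 -0.27079032  0.06401285]
pan [ 0.63455445 -0.26292768  0.04154091] 87 9.961700344782165e-05
[ 289   83   53   54 2212] [315.30922242 109.40415913] w [ 0.63572231 -0.2639474   0.05741285] [ 0.63519338 -0.26400333  0.05041285]
```

jog_arm --deltas "-0.03 0.05 -0.1 0 0 0;0 0 -0.1 0 0 0;0 0 -0.08 0 0 0;0 0 -0.05 0 0 0;0 0 0 0 0 0;0 0 0 0 0 0"

```text
time: 19.15
eef_pos: [0.5659, -0.2696, 0.0571]
tcp_rot: [0.999, 0.051, 0.0, 0.0]
contact_force: [-2.6, 1.0, 1.6]
opening: 0.499
finger_force: 37.5
```

jog_arm --deltas "0 0 -0.03 0 0 0;0 0 0 0 0 0;0 0 0 0 0 0"

```text
time: 19.52
eef_pos: [0.5659, -0.2696, 0.0564]
tcp_rot: [0.999, 0.051, 0.0, 0.0]
contact_force: [-2.3, 0.2, 1.6]
opening: 0.501
finger_force: 37.7
```

jog_arm --deltas "0 0 0 0 0 0;0 0 0 0 0 0;0 0 0 0 0 0;0 0 0 0 0 0;0 0 0 0 0 0;0 0 0 0 0 0" --gripper 0.64 --squeeze 30

```text
time: 20.27
eef_pos: [0.5658, -0.2695, 0.0561]
tcp_rot: [0.999, 0.051, 0.0, 0.0]
contact_force: [-0.6, 0.9, -1.6]
opening: 0.637
finger_force: 7.4
```

Run:
```python
from h import *
c=cam("wrist"); s=cam("scene"); G=get_state(); print(G["eef_pos"],G["opening"],G["finger_force"])
w=np.zeros((400,800,3),np.uint8); w[:,:400]=cv2.resize(c["color"][20:220,220:420],(400,400))
p=proj(s,[.635,-.263,.04]).astype(int); w[:,400:]=cv2.resize(s["color"][p[1]-30:p[1]+30,p[0]-30:p[0]+30],(400,400),interpolation=cv2.INTER_CUBIC); cv2.imwrite("pics/z6.png",w)
hsv=cv2.cvtColor(c["color"],cv2.COLOR_BGR2HSV); m=cv2.inRange(hsv,(12,120,50),(35,255,255)); n,l,st,ce=cv2.connectedComponentsWithStats(m)
for i in range(1,n):
    if st[i,4]>500: print(st[i],ce[i],"w",ray(c,*ce[i],.05),ray(c,*ce[i],.043))
```

```text
[ 0.56581091 -0.26945435  0.05613544] 0.6418633284373213 7.36310251057148
[ 289   82   53   55 2259] [315.11332448 109.16954405] w [ 0.63484831 -0.26261325  0.05      ] [ 0.63431896 -0.26266183  0.043     ]
```

View pics/z6.png

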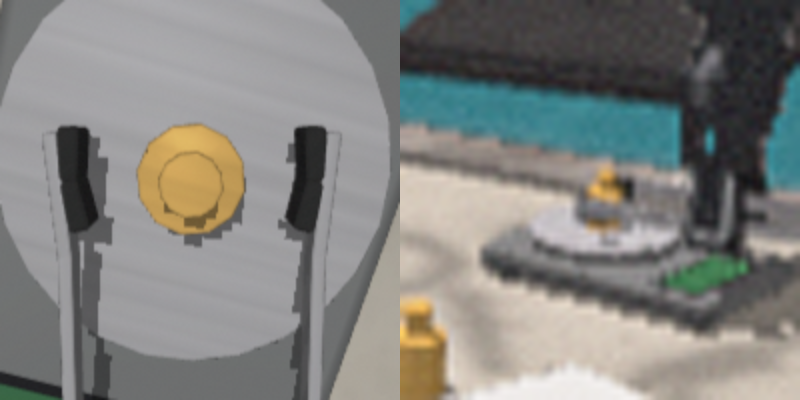

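The weight stands upright in the middle of the pan with the tips clear on both sides. Now I lift straight up and carry the tongs back to their free spot.

jog_arm --deltas "0 0 0.4 0 0 0;0 0 0.8 0 0 0;0 0 1 0 0 0;0 0 0.8 0 0 0;-0.05 0.5 0 0 0 0;-0.13 1 0 0 0 0;-0.13 1 0 0 0 0;-0.13 1 0 0 0 0;-0.13 1 0 0 0 0;-0.13 1 0 0 0 0;-0.13 1 0 0 0 0;-0.13 1 0 0 0 0;-0.13 1 0 0 0 0;-0.13 1 0 0 0 0;-0.13 1 0 0 0 0;-0.13 1 0 0 0 0;-0.13 1 0 0 0 0;-0.13 1 0 0 0 0;-0.13 1 0 0 0 0;-0.13 1 0 0 0 0"

```text
time: 22.88
eef_pos: [0.5256, 0.0419, 0.1162]
tcp_rot: [0.999, 0.051, 0.0, -0.0]
contact_force: [-0.0, -0.3, -0.6]
opening: 0.64
finger_force: 7.4
```

jog_arm --deltas "-0.13 1 0 0 0 0;-0.13 1 0 0 0 0;-0.13 1 0 0 0 0;-0.13 1 0 0 0 0;-0.13 1 0 0 0 0;-0.13 1 0 0 0 0;-0.13 1 0 0 0 0;-0.13 1 0 0 0 0;-0.13 1 0 0 0 0;-0.13 1 0 0 0 0;-0.13 1 0 0 0 0;-0.13 1 0 0 0 0;-0.13 1 0 0 0 0;-0.13 1 0 0 0 0;-0.05 0.6 0 0 0 0;0 0.2 0 0 0 0;0 0 0 0 0 0"

```text
time: 25.0
eef_pos: [0.4884, 0.3365, 0.116]
tcp_rot: [0.999, 0.051, -0.0, 0.0]
contact_force: [0.2, -0.2, -1.3]
opening: 0.642
finger_force: 7.4
```

jog_arm --deltas "0 0 -0.5 0 0 0;0 0 -1 0 0 0;0 0 -1 0 0 0;0 0 -1 0 0 0;0 0 -0.5 0 0 0;0 0 -0.25 0 0 0;0 0 0 0 0 0;0 0 0 0 0 0"

```text
time: 26.0
eef_pos: [0.489, 0.3369, 0.032]
tcp_rot: [0.999, 0.051, 0.001, -0.0]
contact_force: [-0.5, 0.0, -0.6]
opening: 0.64
finger_force: 7.4
```

Lower the last 8 mm or so, open, then look before rising.

jog_arm --deltas "0 0 -0.2 0 0 0;0 0 -0.15 0 0 0;0 0 -0.05 0 0 0;0 0 0 0 0 0;0 0 0 0 0 0"

```text
time: 26.62
eef_pos: [0.4886, 0.3367, 0.024]
tcp_rot: [0.999, 0.051, -0.0, 0.0]
contact_force: [-1.7, -0.4, 5.8]
opening: 0.64
finger_force: 7.6
```

jog_arm --deltas "0 0 0 0 0 0;0 0 0 0 0 0;0 0 0 0 0 0;0 0 0 0 0 0;0 0 0 0 0 0;0 0 0 0 0 0" --gripper 1

```text
time: 27.38
eef_pos: [0.4884, 0.3366, 0.0231]
tcp_rot: [0.999, 0.051, -0.0, -0.0]
contact_force: [-0.3, 0.6, -1.5]
opening: 1.002
finger_force: 0.0
```

jog_arm --deltas "0 0 0.3 0 0 0;0 0 0.8 0 0 0;0 0 1 0 0 0;0 0 1 0 0 0;0 0 1 0 0 0;0 0 1 0 0 0;0 0 1 0 0 0;0 0 1 0 0 0;0 0 1 0 0 0;0 0 0 0 0 0;0 0 0 0 0 0"

```text
time: 28.75
eef_pos: [0.488, 0.3364, 0.1845]
tcp_rot: [0.999, 0.051, -0.001, 0.0]
contact_force: [-0.2, 0.4, -0.6]
opening: 1.0
finger_force: 0.0
```

Run:
```python
from h import *
c=cam("wrist"); s=cam("scene"); print(get_state()["time"])
w=np.zeros((600,800,3),np.uint8); w[:300,:480]=cv2.resize(c["color"],(480,300)); w[300:,:600]=cv2.resize(s["color"][160:300,220:500],(600,300))
cv2.imwrite("pics/z7.png",w)
t=cam("top"); hsv=cv2.cvtColor(t["color"],cv2.COLOR_BGR2HSV); m=cv2.inRange(hsv,(12,120,80),(35,255,255)); n,l,st,ce=cv2.connectedComponentsWithStats(m)
for i in range(1,n):
    if st[i,4]>5 and 140<ce[i][1]<215: print(st[i],ce[i],ray(t,*ce[i],0.05))
```

```text
28.85
[370 175   9   9  65] [374.38461538 179.29230769] [ 0.64072589 -0.04988565  0.05      ]
[436 179   6   6  29] [438.27586207 181.34482759] [ 0.63405223 -0.25979275  0.05      ]
[316 185   8   6  23] [320.17391304 187.13043478] [0.6146182  0.12865124 0.05      ]
[163 192  15  11 110] [169.90909091 197.19090909] [0.58090726 0.62363349 0.05      ]
[178 198  13   9  83] [183.91566265 201.60240964] [0.56637053 0.57700725 0.05      ]
```

View pics/z7.png

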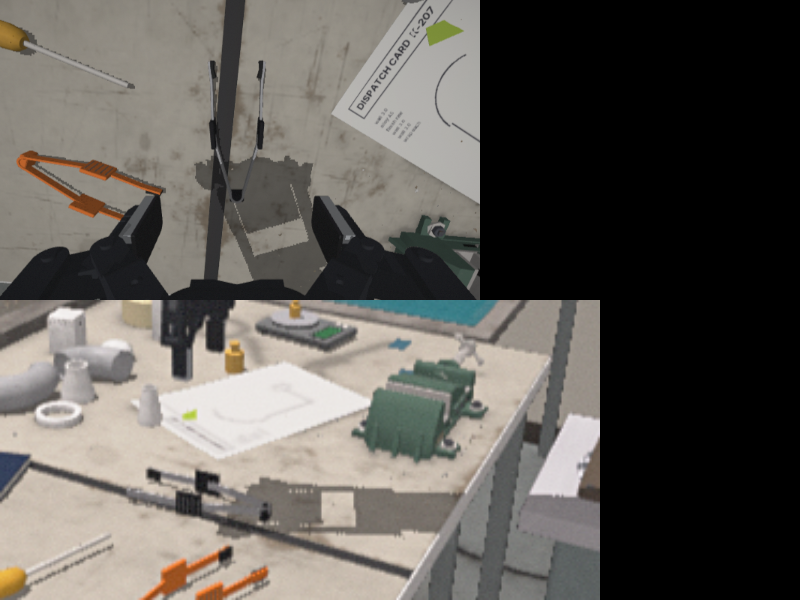

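The tongs lie flat and free at about (237,125) in the wrist panel. The small weight stands on the pan and the large one is unmoved.

```bash
python3 -c "
from plant import ctrl
print(ctrl.sign_off())"
```

```text
the job is handed in; nothing more can be done
None
```

The job is handed in at about 29 s of the 58 s allowed: the small weight stands upright in the middle of the scale's pan, the tongs lie flat on the bench, and the large weight is where it was.

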